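# Bleed the glaze pressure pot and find the socket for its lid nut

### The arm

A 6-joint arm with a two-finger parallel gripper is mounted at the origin on a cart in front of the work surface, level with it; the furniture and walls round the work are solid. World frame = base frame: x ahead of the robot, y to its left, z up, the work surface at z = 0. Lengths are in mm, angles in rad, forces in N, time in s.
With the tool pointing down it reaches from about 350 to 875 mm from the base axis. Payload 4.2 kg.
Tool frame: the origin (TCP) lies midway between the tips of the shut fingers; the grasp point (between the pads) lies 19 mm behind it; z points along the fingers, y is the direction in which the jaws open and shut (so a half turn about z gives the same grasp; the last joint's range is limited). The gripper opens to 85 mm and grips with 20 to 120 N. Pads are 22 mm wide; open, the fingers measure 114 mm over their backs; the gripper's body (76 mm by 85 mm) begins 54 mm behind the grasp point. The pads swing forward as they close: fully open they stand 13 mm farther back than shut.
Start: joints at [-0.969, 0.385, 0.008, 0, -1.194, -0.259], TCP at [210.093, -588.609, 231.312] pointing down, gripper open.
Joint ranges: [-3.14, 3.14], [-1.21, 2.06], [-1.07, 1.41], [-3.16, 2.05], [-2.99, -0.16], [-3.1, 3.1]. Speed limits (rad/s): [2.79, 2.79, 3.14, 3.14, 3.14, 3.14].

### API

Orientations are given as a unit quaternion [x, y, z, w].
In Python, from bench import arm gives the robot as it stands.
- The arm moves only by the tool servo_tool, never from a script. Its argument "rows" is a list of rows, each an object of numbers: "fingers": the finger opening in cm, from 0 to 8.54; "x", "y", "z": the shift along the tool's x, y, z in cm; "turn": the turn about the tool's z in degrees. A call has 1 to 10 rows; each row shifts and turns the commanded pose from where the row before left it, along the tool's axes as they then stand; what a row does not reach is not made up. A row lasts 1/12 s, in which the tool goes at most 41.7 mm and 7.16 degrees, less where a joint would pass 70% of its speed; a pose out of reach is approached as far as the arm can. A call is refused whole if a number of a shift passes 4.17 or a number of a turn 7.16, either way. A call with a gripper value outside its range is refused whole. The fingers move at their own pace and stop on an object; the grip force is fixed at half the most. Time passes only in rows, so rows that do not move let the fingers close. It gives the time, the measured TCP pose, the force and the opening at its end, in the units of the state.
- arm.read_state(): the state, without advancing time (a new reading comes with each control period).
- arm.get_image(name): name is "scene" or "side" or "wrist"; returns (picture, depth): 420x560x3 uint8, red, green, blue; 420x560 float32, mm along the optical axis (not along the pixel's ray), 0 where there is no reading.
- arm.camera_model(name): a dict with "fx", "fy", "cx", "cy" (pixels), "pose" (4x4, takes a point from camera to world coordinates). Camera axes: x right, y down, z forward; pixel columns grow to the right and rows downward; lengths in mm; the calibration is good to about 2 mm. The wrist camera is an equidistant fisheye: a pixel r from the principal point sees the ray r / f radians off the axis. A picture is of the moment at which its call begins: read the wrist's pose just before it. camera_model takes no time and is no camera call; for the wrist camera it gives the pose at the moment of the call.
- arm.job_done(): hands the job in, once; it reports no verdict.
The state is a dict: "clock": time; "joints": joint angles; "joint_vel": joint speeds; "joint_efforts": joint torques, N m; "position": TCP position; "ee_rot": TCP orientation; "contact_force": force on the tool from outside, world axes, zero at the start; "wrist_torque": the same for the moment, N m; "gripper_width": finger opening in mm.
Only numpy, scipy, OpenCV 4.12 (cv2) and the standard library are available. Lean on these libraries where they do the work, as an engineer would, in place of code of your own. Each camera call takes 0.05 s, during which the arm holds its last target.

### The job

The blue glaze pressure pot has to be opened, so bleed it first: ease the red vent lever from closed to half open (45 degrees, the middle mark) and leave it there, never swinging it on towards full open, where it would spit glaze, and bring no socket to the nut while the vent is still shut. Then find out which socket on the red rail fits the pot's recessed lid nut; any that does not fit goes back upright on the rail. Finish while holding the right one by its adapter, upright and fully down on the nut, ready for loosening, with the other things on the bench left where they lie.

Things in the scene. Friction and masses are not known exactly. Their poses are not given: they have to be found in the camera images.
- pot: The blue pressure pot, fixed to the bench: 120 mm across, lid 134 mm across, lid top 115 mm above the bench. Origin at the centre of its underside, z up. The vent valve lies over the lid's edge on its -x side, a gauge and a hose barb are on its wall. A grey pot of the same make without a valve stands by as a spare and is not part of the job.
- seat (a point): Centre of the flat floor round the blue pot's lid nut, on the lid's top, 115 mm above the bench. The mouth of the socket that fits comes down to this height. A socket that is too small stops on the nut's top, 14 mm higher; one that is too large stops on the boss's rim, 24 mm higher. The right one enters the recess with 1.5 mm and passes over the nut with 1 mm to spare all round.
- vent (a joint): Vent ball valve's lever angle, rad: 0 closed, 1.571 full open, 0.785 half open. It turns counter-clockwise seen from above, stays where it is left (friction about 0.12 N m), and starts near closed. Closed, the lever lies along the pot's +y axis; open, it points outward along the pot's -x axis over the valve's outlet.
- vent_pivot (a point): Point on the lever's upright turning axis, at the height of the middle of the lever's grip, 161 mm above the bench.
- vent_grip (a point): Middle of the lever's red grip: a level bar 50 mm long, 11 mm wide, 14 mm high, whose middle is 48 mm from the turning axis. The valve's brass body lies below, its top 15 mm under this point.
- nut_a: A brass hex nut, 14 mm tall, on the lid of one of the two pots, sunk in the middle of a round boss 58 mm across whose rim stands 24 mm above the lid, so the nut's top is 10 mm below the rim (a 9.6 mm stud stands 4 mm above the nut). Fixed; origin at the centre of its underside, on the lid; the x axis points at the middle of one of its flats. The two nuts differ in size, and which nut is on which pot changes: the one on the blue pot is the one at seat.
- nut_b: A brass hex nut, 14 mm tall, on the lid of one of the two pots, sunk in the middle of a round boss 58 mm across whose rim stands 24 mm above the lid, so the nut's top is 10 mm below the rim (a 9.6 mm stud stands 4 mm above the nut). Fixed; origin at the centre of its underside, on the lid; the x axis points at the middle of one of its flats. The two nuts differ in size, and which nut is on which pot changes: the one on the blue pot is the one at seat.
- rail: The socket rail: a fixed red base 172 x 50 x 12 mm with three upright steel posts, 10 mm thick, ending 31 mm above the bench, at x = -58, 0 and +58 mm on its x axis. Origin at the centre of its underside. The sockets stand mouth down over the posts, their mouths 12 mm above the bench.
- socket_1: The smallest of three steel sockets on the rail: a 28 mm round barrel, 38 mm tall, open at the bottom (hexagonal bore 24 mm deep), with an 18 mm square black drive adapter standing on top from 38 to 80 mm above the mouth: grip it there. Origin at the centre of the open lower mouth, z up along the socket. The x and y axes are square to the adapter's sides; the x axis also points at the middle of one flat of the hexagonal bore. About 0.12 kg. Which post it stands on changes.
- socket_2: The middle one of three steel sockets on the rail: a 35 mm round barrel, 38 mm tall, open at the bottom (hexagonal bore 24 mm deep), with an 18 mm square black drive adapter standing on top from 38 to 80 mm above the mouth: grip it there. Origin at the centre of the open lower mouth, z up along the socket. The x and y axes are square to the adapter's sides; the x axis also points at the middle of one flat of the hexagonal bore. About 0.18 kg. Which post it stands on changes.
- socket_3: The largest of three steel sockets on the rail: a 42 mm round barrel, 38 mm tall, open at the bottom (hexagonal bore 24 mm deep), with an 18 mm square black drive adapter standing on top from 38 to 80 mm above the mouth: grip it there. Origin at the centre of the open lower mouth, z up along the socket. The x and y axes are square to the adapter's sides; the x axis also points at the middle of one flat of the hexagonal bore. About 0.26 kg. Which post it stands on changes.
- wood_rib: A bystander, not part of the job: kidney-shaped wooden rib, 41 x 94 x 6 mm, lying on the bench; origin at its middle, underside.
- pencil_red: A bystander, not part of the job: red pencil, 142 mm long, 8 mm thick, lying along its y axis; origin at its middle, underside.
- loop_tool: A bystander, not part of the job: loop trimming tool with a wooden handle, 24 x 150 x 14 mm, lying along its y axis; origin at its middle, underside.
- grey_cup: A bystander, not part of the job: blue-grey glazed cup, 84 mm across, 65 mm tall; origin at the centre of its underside.

How it is judged:
By the outcome, as a careful person would: the job done as asked, in the order asked, and still so for the second after the job is handed in, while the arm keeps its last pose, push and grip.
It also fails if it takes over 58 s, if anything falls off the work surface, if the arm or the gripper's body presses on something with over 40 N, if the wrist force passes 120 N, or if a joint passes its speed limit or range.

## Working session

There is one attempt and no reset: what is moved stays moved. The work goes in short steps, Python scripts to look and compute and a tool call to move; the robot and the scene stay as the last step left them, time stands still between calls to the robot, and variables do not carry over. Pictures are saved under pics/ and viewed, and the job is handed in when it is done.

Besides the shell and the picture viewer there is one more tool, called after ">>>" by a JSON object that holds its "method" and its "body". servo_tool: Moves the arm, as the interface text tells. Its arguments: {"type":"object","properties":{"rows":{"type":"array","items":{"type":"object","properties":{"fingers":{"type":"number"},"x":{"type":"number"},"y":{"type":"number"},"z":{"type":"number"},"turn":{"type":"number"}}}}},"required":["rows"]}

```bash
ls; mkdir -p pics
python3 - <<'E'
from bench import arm
import cv2,numpy as np
s=arm.read_state();print(s)
for n in ["scene","side","wrist"]:
    m=arm.camera_model(n);print(n,m)
    p,d=arm.get_image(n);cv2.imwrite(f"pics/{n}0.png",p[:,:,::-1]);np.savez(f"pics/{n}0.npz",p=p,d=d,pose=m['pose'],k=[m['fx'],m['fy'],m['cx'],m['cy']])
E
```

```text
pics
{'clock': 0.0, 'joints': array([-9.69430481e-01,  3.85541116e-01,  6.58733550e-03, -5.13520139e-04,
       -1.19399582e+00, -2.58599654e-01]), 'joint_vel': array([-0.0004449 , -0.00065643,  0.00166231, -0.00015305,  0.00113658,
       -0.0012436 ]), 'joint_efforts': array([-3.77047063e-04, -3.92290986e+01,  1.88400704e+01,  4.18610930e+00,
       -4.71184976e-03,  9.01802110e-06]), 'position': array([ 209.87259589, -588.06863671,  230.21369113]), 'ee_rot': array([-1.70451897e-01,  9.85365381e-01,  1.07811347e-03, -2.31878730e-04]), 'contact_force': array([-0.05185403, -0.48574418, -0.37687969]), 'wrist_torque': array([-0.00174536, -0.05127795,  0.02396302]), 'gripper_width': 85.50668091018784}
scene {'fx': 458.48325271618876, 'fy': 458.48325271618876, 'cx': 281.89099046395853, 'cy': 209.38642529846774, 'pose': array([[-7.06667061e-01, -3.06578803e-01,  6.37676330e-01,
        -1.89565561e+02],
       [-7.07539808e-01,  3.10034471e-01, -6.35032320e-01,
         5.44659663e+02],
       [-3.01419484e-03, -8.99937811e-01, -4.36007856e-01,
         5.80013188e+02],
       [ 0.0000000
[... 287 characters left out ...]
9517e-01,  6.08358841e-01, -7.84121676e-01,
         8.01583393e+02],
       [-3.65723234e-03, -7.90362510e-01, -6.12628539e-01,
         8.69751409e+02],
       [ 0.00000000e+00,  0.00000000e+00,  0.00000000e+00,
         1.00000000e+00]])}
wrist {'fx': 325.19226210127806, 'fy': 325.19226210127806, 'cx': 283.57228121332184, 'cy': 213.538124075355, 'pose': array([[-3.36011660e-01,  9.05396602e-01,  2.59524867e-01,
         1.42927004e+02],
       [ 9.41855234e-01,  3.22356602e-01,  9.48416566e-02,
        -6.11583262e+02],
       [ 2.20975938e-03,  2.76302757e-01, -9.61068106e-01,
         3.72810953e+02],
       [ 0.00000000e+00,  0.00000000e+00,  0.00000000e+00,
         1.00000000e+00]])}
```

View pics/scene0.png

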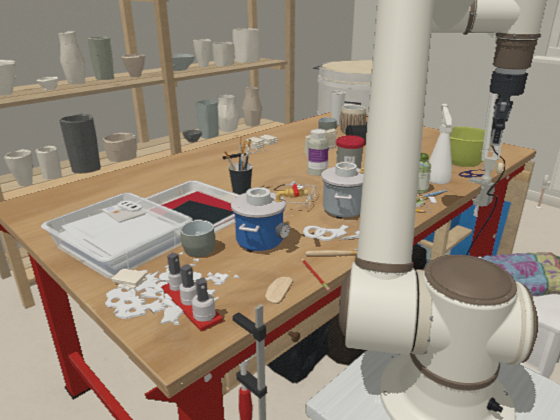

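View pics/side0.png

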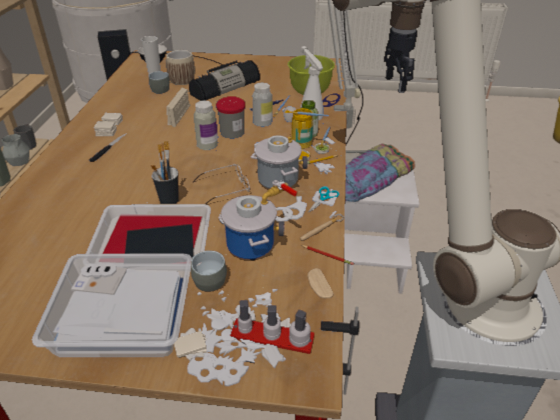

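View pics/wrist0.png

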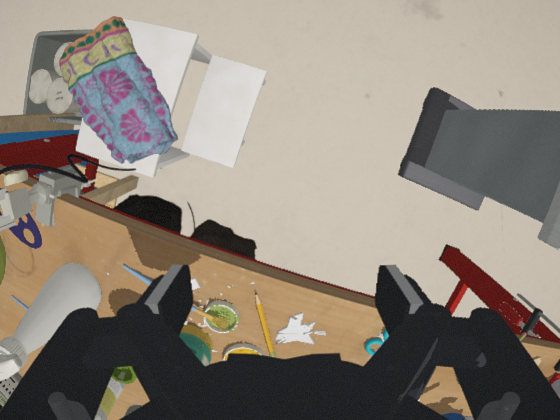

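```bash
cat > h.py <<'E'
import numpy as np,cv2
def load(f):
    z=np.load(f);return z['p'],z['d'],z['pose'],z['k']
def world(u,v,d,pose,k):
    u=np.asarray(u,float);v=np.asarray(v,float);d=np.asarray(d,float)
    c=np.stack([(u-k[2])/k[0]*d,(v-k[3])/k[1]*d,d],-1)
    return c@pose[:3,:3].T+pose[:3,3]
def onplane(u,v,zz,pose,k):
    r=world(u,v,np.ones(np.shape(u)),pose,k)-pose[:3,3]
    return pose[:3,3]+r*((zz-pose[2,3])/r[...,2])[...,None]
def cloud(p,d,pose,k):
    v,u=np.mgrid[:420,:560];return world(u,v,d,pose,k)
def wrays(u,v,pose,k):
    x=(np.asarray(u,float)-k[2])/k[0];y=(np.asarray(v,float)-k[3])/k[1];th=np.hypot(x,y)+1e-12
    c=np.stack([x/th*np.sin(th),y/th*np.sin(th),np.cos(th)],-1)
    return c@pose[:3,:3].T
def wplane(u,v,zz,pose,k):
    r=wrays(u,v,pose,k);return pose[:3,3]+r*((zz-pose[2,3])/r[...,2])[...,None]
def wcloud(d,pose,k):
    v,u=np.mgrid[:420,:560];x=(u-k[2])/k[0];y=(v-k[3])/k[1];th=np.hypot(x,y)+1e-12
    c=np.stack([x/th*np.tan(th)*d,y/th*np.tan(th)*d,d],-1);return c@pose[:3,:3].T+pose[:3,3]
def snap(n,tag):
    from bench import arm
    m=arm.camera_model(n);p,d=arm.get_image(n)
    cv2.imwrite(f"pics/{n}{tag}.png",p[:,:,::-1]);k=np.array([m['fx'],m['fy'],m['cx'],m['cy']])
    np.savez(f"pics/{n}{tag}.npz",p=p,d=d,pose=m['pose'],k=k);return p,d,m['pose'],k
def crop(f,x,y,w,h,s,out):
    p=load(f)[0];cv2.imwrite(out,cv2.resize(p[y:y+h,x:x+w,::-1],None,fx=s,fy=s,interpolation=cv2.INTER_CUBIC))
E
python3 - <<'E'
from h import *
crop("pics/scene0.npz",150,150,230,180,3.4,"pics/c1.png")
crop("pics/side0.npz",180,120,200,230,2.6,"pics/c2.png")
for n in["scene0","side0"]:
    p,d,T,k=load(f"pics/{n}.npz");X=cloud(p,d,T,k)
    hsv=cv2.cvtColor(p,cv2.COLOR_RGB2HSV)
    # red
    m=((hsv[...,0]<6)|(hsv[...,0]>174))&(hsv[...,1]>170)&(hsv[...,2]>90)&(d>0)
    nn,l,st,c=cv2.connectedComponentsWithStats(m.astype('uint8'))
    for i in range(1,nn):
        if st[i,4]>12 and st[i,4]<3000: q=X[l==i];print(n,st[i],np.median(q,0).round(),q.min(0).round(),q.max(0).round())
    b=(hsv[...,0]>105)&(hsv[...,0]<122)&(hsv[...,1]>150)&(d>0)
    nn,l,st,c=cv2.connectedComponentsWithStats(b.astype('uint8'))
    for i in range(1,nn):
        if st[i,4]>200: q=X[l==i];print(n,'blue',st[i],np.median(q,0).round(),np.percentile(q,2,axis=0).round(),np.percentile(q,98,axis=0).round())
E
```

```text
scene0 [337 136  28  12 272] [ 702. -665.  114.] [ 662. -926.   34.] [ 829. -631.  118.]
scene0 [470 165  54  92 959] [  351. -1145.  -271.] [  344. -1357.  -409.] [  414. -1081.   -55.]
scene0 [293 184   6  12  43] [ 463. -149.  167.] [ 453. -193.  141.] [ 497. -140.  170.]
scene0 [164 192  68  19 464] [ 879. -173.    6.] [ 747. -213.    3.] [929. -69.  10.]
scene0 [473 197  22  43 285] [  392. -1141.  -223.] [  359. -1152.  -338.] [  413. -1128.  -137.]
scene0 [414 200  59  45 341] [ 350. -680.  -69.] [ 346. -898.  -83.] [ 353. -520.  -57.]
scene0 [  0 225   8   8  22] [1244.  285.  -60.] [1237.  277.  -74.] [1252.  293.  -49.]
scene0 [303 261  21  22  55] [ 372. -113.    7.] [ 331. -132.    3.] [420. -97.   9.]
scene0 [162 284  61  47 484] [443. 162.  11.] [388. 120.  -2.] [557. 181.  16.]
scene0 [265 286  76  60 679] [350. -51. -69.] [ 347. -186.  -84.] [354.  58. -53.]
scene0 [ 145  342  111   78 2308] [351. 213. -92.] [ 344.   83. -195.] [412. 316. -31.]
scene0 [239 389  13  31 315] [ 350.  118. -207.] [ 344.  104. -252.] [ 366.  127. -168.]
scene0 blue [ 236  213   46   37 1105] [521. -87.  53.] [ 505. -142.   15.] [579. -65.  98.]
side0 [216  97  29  17 379] [ 713. -664.  116.] [ 668. -729.   99.] [ 761. -634.  122.]
side0 [281 184  16  12  89] [ 472. -154.  167.] [ 455. -172.  158.] [ 493. -140.  174.]
side0 [ 104  216   97   37 1376] [ 874. -170.    8.] [ 707. -218.    3.] [931. -51.  14.]
side0 [308 247  36  14  82] [ 375. -113.    8.] [ 332. -135.    1.] [419. -95.  13.]
side0 [234 320   4   5  14] [557. 127.  14.] [553. 121.  11.] [560. 132.  15.]
side0 [231 321  83  33 789] [475. 159.  13.] [391. 117.   3.] [561. 180.  20.]
side0 blue [226 225  47  34 933] [562. -73.  53.] [ 509. -110.   17.] [614. -65.  97.]
```

View pics/c1.png

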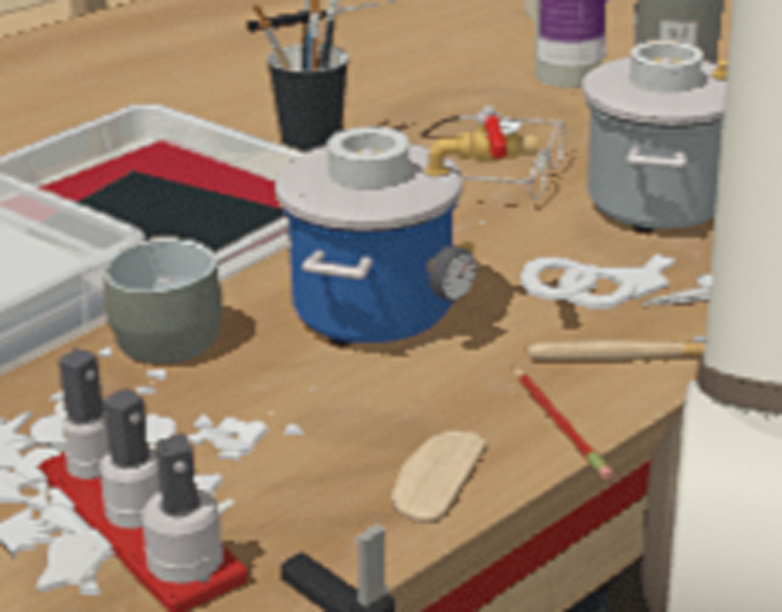

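View pics/c2.png

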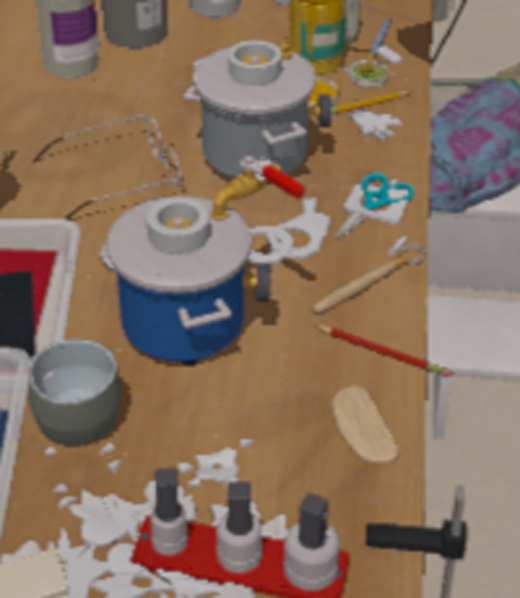

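Run:
```python
from h import *
def circ(q):
    A=np.c_[2*q,np.ones(len(q))];s=np.linalg.lstsq(A,(q**2).sum(1),rcond=None)[0];return s[:2],np.sqrt(s[2]+s[:2]@s[:2])
for n in["scene0","side0"]:
    p,d,T,k=load(f"pics/{n}.npz");X=cloud(p,d,T,k)
    for nm,c in(("blue",(555,-120)),("grey",(500,-300))):
        near=(np.hypot(X[...,0]-c[0],X[...,1]-c[1])<110)&(d>0)
        for z0,z1 in((111,119),(136,143)):
            q=X[near&(X[...,2]>z0)&(X[...,2]<z1)]
            if len(q)<20: continue
            print(n,nm,z0,len(q),np.median(q,0).round(1),q.min(0).round(),q.max(0).round())
    # sockets: dark adapters tops z 80..95
    m=(X[...,0]>370)&(X[...,0]<580)&(X[...,1]>90)&(X[...,1]<200)&(d>0)&(X[...,2]>88)&(X[...,2]<97)
    nn,l,st,c=cv2.connectedComponentsWithStats(m.astype('uint8'))
    for i in range(1,nn):
        if st[i,4]>5:q=X[l==i];print(n,'adtop',len(q),q.mean(0).round(1))
    v,u=np.nonzero((X[...,0]>370)&(X[...,0]<580)&(X[...,1]>-260)&(X[...,1]<-130)&(d>0)&(X[...,2]>150)&(X[...,2]<180))
    print(np.c_[u,v,X[v,u].round()][::4])
```

```text
scene0 blue 111 682 [ 543.3 -102.8  114.6] [ 499. -190.  111.] [631. -60. 119.]
scene0 blue 136 204 [ 546.3 -139.4  138.7] [ 483. -208.  136.] [594. -97. 143.]
scene0 grey 111 275 [ 513.1 -379.   114.6] [ 464. -410.  111.] [ 578. -352.  119.]
scene0 grey 136 60 [ 496.3 -211.1  138.6] [ 482. -409.  136.] [ 548. -193.  143.]
scene0 adtop 51 [532.5 140.8  91.3]
scene0 adtop 58 [475.2 147.5  91.3]
scene0 adtop 66 [417.2 153.7  91.2]
[[ 292.  182.  506. -182.  165.]
 [ 291.  183.  512. -185.  159.]
 [ 295.  183.  508. -194.  158.]
 [ 293.  184.  492. -171.  167.]
 [ 290.  185.  510. -180.  156.]
 [ 294.  185.  487. -169.  167.]
 [ 290.  186.  514. -184.  152.]
 [ 294.  186.  481. -162.  168.]
 [ 298.  186.  499. -196.  152.]
 [ 302.  186.  490. -200.  154.]
 [ 294.  187.  477. -159.  168.]
 [ 298.  187.  494. -190.  153.]
 [ 292.  188.  488. -163.  161.]
 [ 296.  188.  469. -156.  168.]
 [ 300.  188.  488. -190.  152.]
 [ 295.  189.  467. -151.  168.]
 [ 293.  190.  471. -149.  165.]
 [ 297.  190.  459. -149.  169.]
 [ 296.  191.  457. -144.  168.]
 [ 295.  192.  457. -141.  167.]
 [ 293.
[... 1305 characters left out ...]
 159.]
 [ 285.  187.  482. -158.  170.]
 [ 289.  187.  473. -159.  170.]
 [ 281.  188.  493. -176.  153.]
 [ 285.  188.  483. -164.  163.]
 [ 289.  188.  472. -154.  171.]
 [ 283.  189.  488. -165.  159.]
 [ 287.  189.  477. -154.  168.]
 [ 291.  189.  467. -148.  172.]
 [ 285.  190.  482. -161.  159.]
 [ 289.  190.  472. -150.  168.]
 [ 293.  190.  462. -150.  169.]
 [ 287.  191.  477. -156.  160.]
 [ 291.  191.  467. -149.  166.]
 [ 295.  191.  457. -144.  170.]
 [ 290.  192.  470. -152.  161.]
 [ 294.  192.  459. -143.  168.]
 [ 290.  193.  469. -147.  162.]
 [ 294.  193.  459. -140.  167.]
 [ 291.  194.  467. -148.  158.]
 [ 295.  194.  457. -142.  164.]
 [ 295.  195.  457. -140.  162.]]
```

Run:
```python
from h import *
for n in["scene0","side0"]:
    p,d,T,k=load(f"pics/{n}.npz");X=cloud(p,d,T,k)
    for x0 in range(150,700,50):
        r=[]
        for y0 in range(-600,250,50):
            q=X[(X[...,0]>x0)&(X[...,0]<x0+50)&(X[...,1]>y0)&(X[...,1]<y0+50)&(d>0)]
            r.append(int(q[:,2].max()) if len(q) else -1)
        print(x0,r)
from bench import arm
s=arm.read_state()
from scipy.spatial.transform import Rotation as R
print(R.from_quat(s['ee_rot']).as_matrix().round(3))
```

```text
150 [554, 554, -1, -1, -1, -1, -1, -1, -1, -1, 564, 564, 476, -1, -1, -1, -1]
200 [552, 554, -1, 553, 557, 558, -1, -1, -1, -1, -1, 563, -1, -1, -1, -1, -1]
250 [486, 554, 554, 547, 557, 557, -1, -1, -1, -1, -1, -1, -1, -1, 28, -1, -1]
300 [2, 491, 514, 551, 556, -1, -1, 1, 2, 8, 9, 2, 2, 2, 71, 3, 2]
350 [12, 4, 491, -1, -1, 0, 7, 14, 14, 8, 7, 9, 9, 2, 48, 51, 1]
400 [-1, -1, -1, -1, 1, 8, 9, 13, 16, 8, 6, 8, 5, 11, 93, 93, 11]
450 [-1, -1, 128, 140, 117, 80, 9, 153, 169, 169, 2, 2, 10, 9, 93, 93, 10]
500 [-1, -1, 128, 141, 140, 110, 8, 151, 164, 140, 117, 77, 9, 11, 93, 65, 7]
550 [-584, -621, -749, 140, 117, 30, 2, 33, 139, 140, 140, 2, 51, 8, 13, 14, 7]
600 [-509, -556, 0, 40, 42, 31, 2, 0, -756, 116, 115, 66, 65, 3, 8, 19, 18]
650 [-538, 1, 3, 32, 2, 23, -751, -750, -3, 34, 35, 65, 67, 67, 66, 68, 66]
150 [494, 496, -744, -744, -746, -743, -746, -747, -647, -647, 635, 629, 483, 301, -1, -1, -1]
200 [493, 496, -747, -746, -748, -745, -744, -747, -747, -747, 635, 628, -1, -1, -1, -1, -1]
250 [482, 502, 505, 533, -747, -753, -746, -751, -748, -749, -1, -1, -1, -1, 30, -1, -1]
300 [6, 492, 513, 530, 14, 7, 11, 12, 4, 11, 13, 6, 5, 5, 73, 5, 5]
350 [20, 13, 516, 522, 13, 13, 12, 17, 14, 12, 11, 12, 11, 5, 48, 49, 5]
400 [22, 16, 510, 86, 13, 13, 14, 13, 20, 12, 8, 12, 7, 13, 96, 95, 15]
450 [93, 18, 130, 143, 123, 82, 14, 157, 173, 172, 6, 6, 13, 13, 97, 96, 13]
500 [-1, -1, 138, 144, 142, 115, 11, 9, 167, 143, 121, 79, 11, 14, 95, 92, 11]
550 [-1, -1, 118, 143, 125, 32, -1, -1, 141, 144, 144, 6, 46, 11, 17, 16, 9]
600 [16, 6, 9, 83, 42, 39, -1, 3, 119, 120, 119, 68, 67, 45, 11, 22, 21]
650 [7, 6, 6, 38, 6, 28, 30, 38, 37, 38, 38, 69, 69, 70, 69, 68, 69]
[[-0.942 -0.336 -0.001]
 [-0.336  0.942  0.002]
 [ 0.     0.002 -1.   ]]
```

>>> {"method": "servo_tool", "body": {"rows": [{"x": -2.6, "y": 2.1, "z": -0.4, "fingers": 3}, {"x": -2.6, "y": 2.1, "z": -0.4, "fingers": 3}, {"x": -2.6, "y": 2.1, "z": -0.4, "fingers": 3}, {"x": -2.6, "y": 2.1, "z": -0.4, "fingers": 3}, {"x": -2.6, "y": 2.1, "z": -0.4, "fingers": 3}, {"x": -2.6, "y": 2.1, "z": -0.4, "fingers": 3}, {"x": -2.6, "y": 2.1, "z": -0.4, "fingers": 3}, {"x": -2.6, "y": 2.1, "z": -0.4, "fingers": 3}, {"x": -2.6, "y": 2.1, "z": -0.4, "fingers": 3}, {"x": -2.6, "y": 2.1, "z": -0.4, "fingers": 3}]}}

```text
invalid input at $.rows[0]: expected keys fingers, x, y, z, turn
```

>>> {"method": "servo_tool", "body": {"rows": [{"x": -2.6, "y": 2.1, "z": -0.4, "turn": 0, "fingers": 3}, {"x": -2.6, "y": 2.1, "z": -0.4, "turn": 0, "fingers": 3}, {"x": -2.6, "y": 2.1, "z": -0.4, "turn": 0, "fingers": 3}, {"x": -2.6, "y": 2.1, "z": -0.4, "turn": 0, "fingers": 3}, {"x": -2.6, "y": 2.1, "z": -0.4, "turn": 0, "fingers": 3}, {"x": -2.6, "y": 2.1, "z": -0.4, "turn": 0, "fingers": 3}, {"x": -2.6, "y": 2.1, "z": -0.4, "turn": 0, "fingers": 3}, {"x": -2.6, "y": 2.1, "z": -0.4, "turn": 0, "fingers": 3}, {"x": -2.6, "y": 2.1, "z": -0.4, "turn": 0, "fingers": 3}, {"x": -2.6, "y": 2.1, "z": -0.4, "turn": 0, "fingers": 3}]}}

```text
clock: 0.98
position: [384.7, -301.8, 271.4]
ee_rot: [-0.171, 0.985, 0.0, -0.0]
contact_force: [0.1, 0.1, 0.2]
gripper_width: 30.2
```

>>> {"method": "servo_tool", "body": {"rows": [{"x": -3.3, "y": 2.6, "z": 0, "turn": 0, "fingers": 3}, {"x": -3.3, "y": 2.6, "z": 0, "turn": 0, "fingers": 3}, {"x": -3.3, "y": 2.6, "z": 0, "turn": 0, "fingers": 3}, {"x": -3.3, "y": 2.6, "z": 0, "turn": 7, "fingers": 3}, {"x": 0, "y": 0, "z": 0, "turn": 7, "fingers": 3}, {"x": 0, "y": 0, "z": 0, "turn": 7, "fingers": 3}, {"x": 0, "y": 0, "z": 0, "turn": 7, "fingers": 3}, {"x": 0, "y": 0, "z": 0, "turn": 7, "fingers": 3}, {"x": 0, "y": 0, "z": 0, "turn": 7, "fingers": 3}, {"x": 0, "y": 0, "z": 0, "turn": 7, "fingers": 3}]}}

```text
clock: 1.82
position: [471.1, -165.0, 271.0]
ee_rot: [0.251, 0.968, 0.0, -0.0]
contact_force: [-0.2, 0.5, 0.3]
gripper_width: 30.1
```

>>> {"method": "servo_tool", "body": {"rows": [{"x": 0, "y": 0, "z": 0, "turn": 7, "fingers": 3}, {"x": 0, "y": 0, "z": 0, "turn": 4, "fingers": 3}, {"x": 0, "y": 0, "z": 0, "turn": 0, "fingers": 3}, {"x": 0, "y": 0, "z": 0, "turn": 0, "fingers": 3}]}}

```text
clock: 2.15
position: [471.1, -165.2, 271.1]
ee_rot: [0.339, 0.941, -0.0, -0.0]
contact_force: [0.1, -0.0, -0.8]
gripper_width: 30.1
```

Run:
```python
from h import *
from bench import arm
s=arm.read_state();print(s['clock'],s['joints'].round(2),s['position'].round(1))
snap('wrist','1')
```

```text
2.15 [-0.01  0.14 -0.23 -0.   -1.2  -2.25] [ 471.1 -165.2  271.1]
```

View pics/wrist1.png

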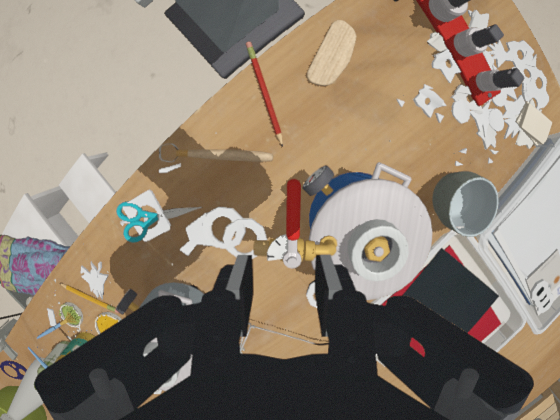

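```bash
cat > meas.py <<'E'
from h import *
import sys
def ell(f,zz_rect,cx,cy,half,res=0.25):
    "rectify onto plane z: returns image sampled at world grid"
    p,d,T,k=load(f)
    n=int(2*half/res)
    gx=cx-half+np.arange(n)*res; gy=cy+half-np.arange(n)*res
    G=np.stack(np.meshgrid(gx,gy),-1);W=np.concatenate([G,np.full(G.shape[:2]+(1,),zz_rect)],-1)
    c=(W-T[:3,3])@T[:3,:3]
    th=np.arctan2(np.hypot(c[...,0],c[...,1]),c[...,2]);ph=np.arctan2(c[...,1],c[...,0])
    u=(k[2]+k[0]*th*np.cos(ph)).astype('float32');v=(k[3]+k[1]*th*np.sin(ph)).astype('float32')
    return cv2.remap(p,u,v,cv2.INTER_CUBIC)
E
python3 - <<'E'
from meas import *
f="pics/wrist1.npz"
p,d,T,k=load(f);X=wcloud(d,T,k);print(T[:3,3])
hsv=cv2.cvtColor(p,cv2.COLOR_RGB2HSV)
red=((hsv[...,0]<8)|(hsv[...,0]>172))&(hsv[...,1]>150)&(d>0)&(X[...,2]>120)&(X[...,2]<185)
q=X[red];print(len(q),np.percentile(q,[1,50,99],axis=0).round(1))
t=q[q[:,2]>162][:,:2];m=t.mean(0);w,V=np.linalg.eigh(np.cov(t.T));print('mean',m,V[:,1],np.sqrt(w*12))
for z0,z1 in((135,142),(111,118),(126,132)):
    near=(np.hypot(X[...,0]-565,X[...,1]+127)<(80 if z0==111 else 35))&(d>0)&(X[...,2]>z0)&(X[...,2]<z1)
    q=X[near];print(z0,len(q),np.median(q[:,2]),q.min(0).round(1),q.max(0).round(1))
r=ell(f,139,565,-127,45,0.15);cv2.imwrite("pics/r1.png",r[:,:,::-1])
E
```

```text
[ 416.24148317 -119.81872854  413.61009745]
806 [[ 454.1 -174.4  161.3]
 [ 472.5 -157.1  167.2]
 [ 492.7 -140.8  168.9]]
mean [ 472.9231653  -157.41265341] [-0.76046665  0.64937698] [10.65563313 47.65179426]
135 1476 138.49303592376944 [ 537.4 -154.3  135. ] [594.9 -97.1 140.9]
111 7026 114.54349306742984 [ 499.6 -187.7  111. ] [631.4 -59.8 118. ]
126 630 128.6646588895663 [ 537.3 -152.4  126. ] [586.3 -97.8 132. ]
```

View pics/r1.png

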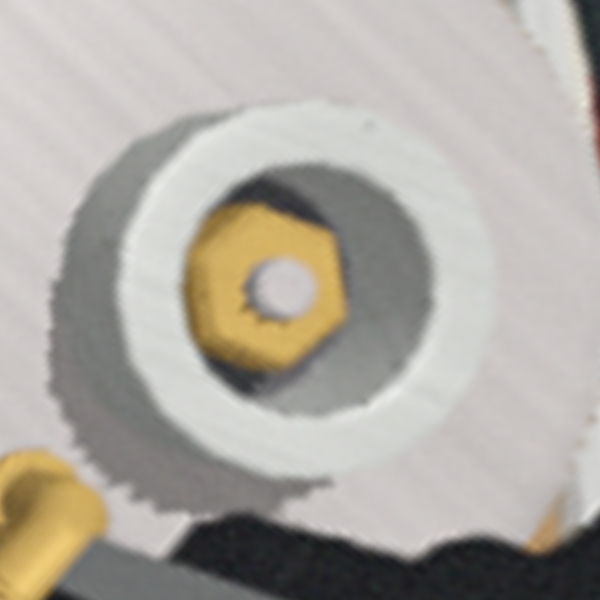

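>>> {"method": "servo_tool", "body": {"rows": [{"x": 0.36, "y": 0.72, "z": 2.9, "turn": 0.9, "fingers": 3}, {"x": 0, "y": 0, "z": 2.9, "turn": 0, "fingers": 3}, {"x": 0, "y": 0, "z": 2.9, "turn": 0, "fingers": 3}, {"x": 0, "y": 0, "z": 2.2, "turn": 0, "fingers": 3}, {"x": 0, "y": 0, "z": 0.6, "turn": 0, "fingers": 3}, {"x": 0, "y": 0, "z": 0, "turn": 0, "fingers": 2}, {"x": 0, "y": 0, "z": 0, "turn": 0, "fingers": 2}]}}

```text
clock: 2.78
position: [474.0, -157.6, 157.2]
ee_rot: [0.347, 0.938, -0.0, 0.001]
contact_force: [0.3, 0.2, 0.5]
gripper_width: 20.0
```

Run:
```python
from h import *
snap('wrist','2');crop("pics/wrist2.npz",150,100,280,200,2.8,"pics/w2.png")
```

```text
(no output)
```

View pics/w2.png

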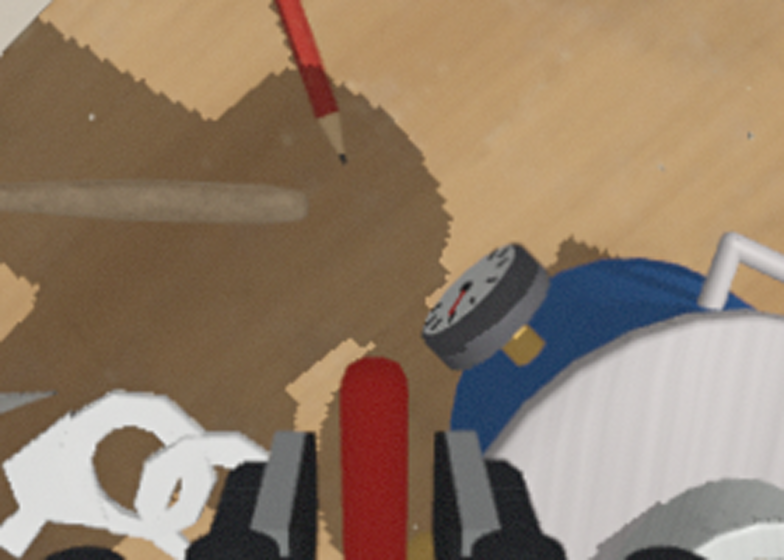

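>>> {"method": "servo_tool", "body": {"rows": [{"x": 0, "y": 0, "z": 0.4, "turn": 0, "fingers": 2}, {"x": 0, "y": 0, "z": 0, "turn": 0, "fingers": 0.8}, {"x": 0, "y": 0, "z": 0, "turn": 0, "fingers": 0.8}, {"x": 0, "y": 0, "z": 0, "turn": 0, "fingers": 0.8}, {"x": 0, "y": 0, "z": 0, "turn": 0, "fingers": 0.8}]}}

```text
clock: 3.25
position: [473.7, -157.4, 153.2]
ee_rot: [0.347, 0.938, 0.0, 0.001]
contact_force: [-0.3, 1.4, 3.8]
gripper_width: 9.6
```

>>> {"method": "servo_tool", "body": {"rows": [{"x": -0.004, "y": -0.18, "z": 0, "turn": -2.2, "fingers": 0.8}, {"x": -0.004, "y": -0.18, "z": 0, "turn": -2.2, "fingers": 0.8}, {"x": -0.004, "y": -0.18, "z": 0, "turn": -2.2, "fingers": 0.8}, {"x": -0.004, "y": -0.18, "z": 0, "turn": -2.2, "fingers": 0.8}, {"x": -0.004, "y": -0.18, "z": 0, "turn": -2.2, "fingers": 0.8}, {"x": -0.004, "y": -0.18, "z": 0, "turn": -2.2, "fingers": 0.8}, {"x": -0.004, "y": -0.18, "z": 0, "turn": -2.2, "fingers": 0.8}, {"x": -0.004, "y": -0.18, "z": 0, "turn": -2.2, "fingers": 0.8}, {"x": -0.004, "y": -0.18, "z": 0, "turn": -2.2, "fingers": 0.8}, {"x": -0.004, "y": -0.18, "z": 0, "turn": -2.2, "fingers": 0.8}]}}

```text
clock: 4.08
position: [464.8, -173.0, 153.2]
ee_rot: [0.162, 0.987, 0.0, 0.001]
contact_force: [-0.9, 1.2, 4.1]
gripper_width: 9.3
```

>>> {"method": "servo_tool", "body": {"rows": [{"x": -0.004, "y": -0.18, "z": 0, "turn": -2.2, "fingers": 0.8}, {"x": -0.004, "y": -0.18, "z": 0, "turn": -2.2, "fingers": 0.8}, {"x": -0.004, "y": -0.18, "z": 0, "turn": -2.2, "fingers": 0.8}, {"x": -0.004, "y": -0.18, "z": 0, "turn": -2.2, "fingers": 0.8}, {"x": -0.004, "y": -0.18, "z": 0, "turn": -2.2, "fingers": 0.8}, {"x": -0.004, "y": -0.18, "z": 0, "turn": -2.2, "fingers": 0.8}, {"x": -0.004, "y": -0.18, "z": 0, "turn": -2.2, "fingers": 0.8}, {"x": -0.004, "y": -0.18, "z": 0, "turn": -2.2, "fingers": 0.8}, {"x": -0.004, "y": -0.18, "z": 0, "turn": -2.0, "fingers": 0.8}, {"x": 0, "y": 0, "z": 0, "turn": 0, "fingers": 0.8}]}}

```text
clock: 4.92
position: [462.4, -189.2, 153.2]
ee_rot: [-0.008, 1.0, -0.0, 0.001]
contact_force: [-0.8, 0.6, 4.6]
gripper_width: 9.4
```

>>> {"method": "servo_tool", "body": {"rows": [{"x": 0, "y": -0.16, "z": 0, "turn": -2.0, "fingers": 0.8}, {"x": 0, "y": 0, "z": 0, "turn": 0, "fingers": 0.8}, {"x": 0, "y": 0, "z": 0, "turn": 0, "fingers": 3}, {"x": 0, "y": 0, "z": 0, "turn": 0, "fingers": 3}, {"x": 0, "y": 0, "z": -0.5, "turn": 0, "fingers": 3}, {"x": 0, "y": 0, "z": -3, "turn": 0, "fingers": 3}, {"x": 0, "y": 0, "z": -4, "turn": 0, "fingers": 3}, {"x": 0, "y": 0, "z": -4, "turn": 0, "fingers": 3}, {"x": 0, "y": 0, "z": 0, "turn": 0, "fingers": 3}]}}

```text
clock: 5.67
position: [466.0, -191.9, 276.1]
ee_rot: [-0.026, 1.0, -0.003, 0.008]
contact_force: [0.5, -0.2, 0.0]
gripper_width: 29.9
```

Run:
```python
from meas import *
p,d,T,k=snap('wrist','3');X=wcloud(d,T,k)
hsv=cv2.cvtColor(p,cv2.COLOR_RGB2HSV)
red=((hsv[...,0]<8)|(hsv[...,0]>172))&(hsv[...,1]>150)&(d>0)&(X[...,2]>120)&(X[...,2]<185)
q=X[red];t=q[q[:,2]>162][:,:2];m=t.mean(0);w,V=np.linalg.eigh(np.cov(t.T));a=np.degrees(np.arctan2(V[1,1],V[0,1]));print('mean',m,a,np.sqrt(w*12))
m2=t.mean(0)-np.array([509.6,-188.5]);print(np.degrees(np.arctan2(m2[1],m2[0]))%360)
r=ell("pics/wrist3.npz",155,500,-185,60,0.2);cv2.imwrite("pics/r3.png",r[:,:,::-1])
near=(np.hypot(X[...,0]-565,X[...,1]+127)<35)&(d>0)&(X[...,2]>135)&(X[...,2]<142)
q=X[near];print(q.min(0),q.max(0))
```

```text
mean [ 461.73051491 -190.30021181] -177.0118715082477 [10.17571853 47.1790505 ]
182.1536884154059
[ 537.57636756 -123.08907985  135.02262655] [568.0753157  -96.90275322 140.24200491]
```

View pics/r3.png

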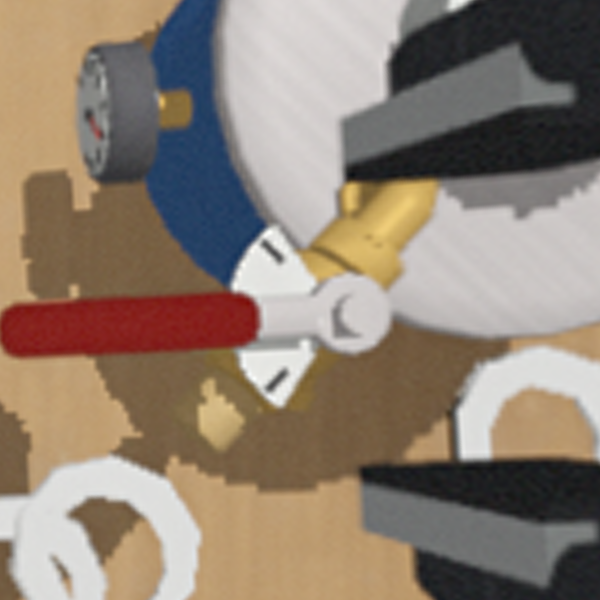

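View pics/wrist3.png

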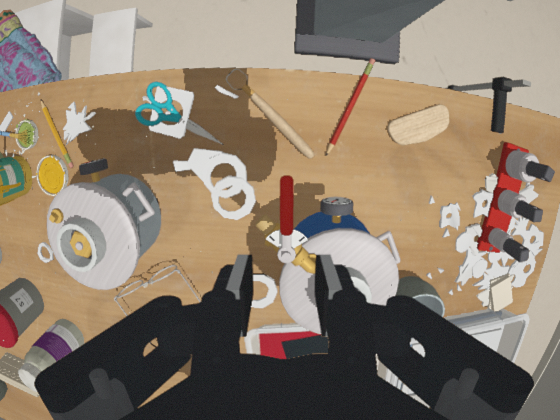

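>>> {"method": "servo_tool", "body": {"rows": [{"x": -0.3, "y": 2, "z": 0, "turn": 0, "fingers": 4}, {"x": -0.3, "y": 3.7, "z": 0, "turn": 0, "fingers": 4}, {"x": -0.3, "y": 3.7, "z": 0, "turn": 0, "fingers": 4}, {"x": -0.3, "y": 3.7, "z": 0, "turn": 0, "fingers": 4}, {"x": -0.3, "y": 3.7, "z": 0, "turn": 0, "fingers": 4}, {"x": -0.3, "y": 3.7, "z": 0, "turn": 0, "fingers": 4}, {"x": -0.3, "y": 3.7, "z": 0, "turn": 0, "fingers": 4}, {"x": -0.3, "y": 3.7, "z": 1.5, "turn": 0, "fingers": 4}, {"x": -0.3, "y": 3.7, "z": 1.5, "turn": 0, "fingers": 4}, {"x": 0, "y": 2.2, "z": 1.5, "turn": 0, "fingers": 4}]}}

```text
clock: 6.55
position: [471.5, 151.4, 221.1]
ee_rot: [-0.026, 1.0, 0.0, -0.0]
contact_force: [0.6, 0.0, -0.1]
gripper_width: 39.6
```

>>> {"method": "servo_tool", "body": {"rows": [{"x": 0, "y": 0, "z": 0, "turn": 0, "fingers": 4}, {"x": 0, "y": 0, "z": 0, "turn": 0, "fingers": 4}]}}

```text
clock: 6.72
position: [470.8, 149.0, 220.5]
ee_rot: [-0.026, 1.0, -0.001, -0.002]
contact_force: [0.3, 0.1, 1.1]
gripper_width: 40.2
```

Run:
```python
from meas import *
from bench import arm
print(arm.read_state()['position'],arm.read_state()['joints'].round(2))
p,d,T,k=snap('wrist','4');X=wcloud(d,T,k)
m=(X[...,0]>370)&(X[...,0]<580)&(X[...,1]>90)&(X[...,1]<200)&(d>0)&(X[...,2]>86)&(X[...,2]<97)
nn,l,st,c=cv2.connectedComponentsWithStats(m.astype('uint8'))
for i in range(1,nn):
    if st[i,4]>30:
        q=X[l==i];rr=cv2.minAreaRect(q[:,:2].astype('float32'));print(len(q),np.median(q[:,2]),rr)
r=ell("pics/wrist4.npz",92,475,147,75,0.25);cv2.imwrite("pics/r4.png",r[:,:,::-1])
```

```text
[470.7704082  148.99302893 220.50882147] [ 0.64  0.17 -0.32 -0.   -1.08 -2.15]
464 91.59119222512945 ((419.2643127441406, 152.66433715820312), (18.320438385009766, 18.59223175048828), 70.92054748535156)
416 91.53711560545537 ((476.7930908203125, 146.4288787841797), (18.461427688598633, 17.577831268310547), 2.7687439918518066)
353 91.32750838855884 ((534.149658203125, 139.58753967285156), (17.959625244140625, 18.00484275817871), 12.829490661621094)
```

View pics/r4.png

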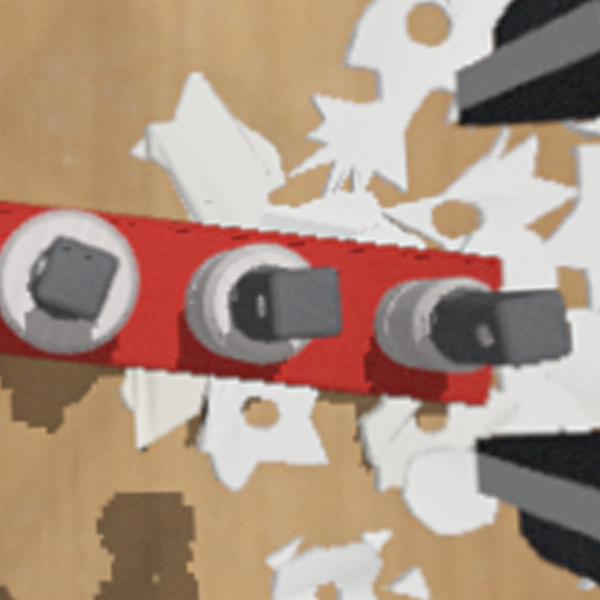

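View pics/wrist4.png

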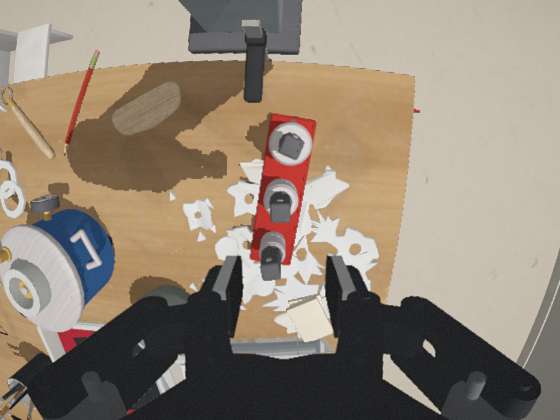

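>>> {"method": "servo_tool", "body": {"rows": [{"x": -0.55, "y": -0.26, "z": 2, "turn": 0, "fingers": 4}, {"x": 0, "y": 0, "z": 3.5, "turn": 0, "fingers": 4}, {"x": 0, "y": 0, "z": 3.5, "turn": 0, "fingers": 4}, {"x": 0, "y": 0, "z": 3.5, "turn": 0, "fingers": 4}, {"x": 0, "y": 0, "z": 2, "turn": 0, "fingers": 4}, {"x": 0, "y": 0, "z": 1, "turn": 0, "fingers": 4}, {"x": 0, "y": 0, "z": 0.8, "turn": 0, "fingers": 4}, {"x": 0, "y": 0, "z": 0, "turn": 0, "fingers": 4}, {"x": 0, "y": 0, "z": 0, "turn": 0, "fingers": 4}]}}

```text
clock: 7.52
position: [478.0, 145.7, 59.9]
ee_rot: [-0.025, 1.0, 0.0, 0.0]
contact_force: [0.0, -0.7, -0.1]
gripper_width: 40.2
```

Run:
```python
from meas import *
from bench import arm
print(arm.read_state()['position'])
snap('wrist','5');crop("pics/wrist5.npz",150,150,280,200,2.8,"pics/w5.png")
```

```text
[478.04398094 145.73302564  59.93532877]
```

View pics/w5.png

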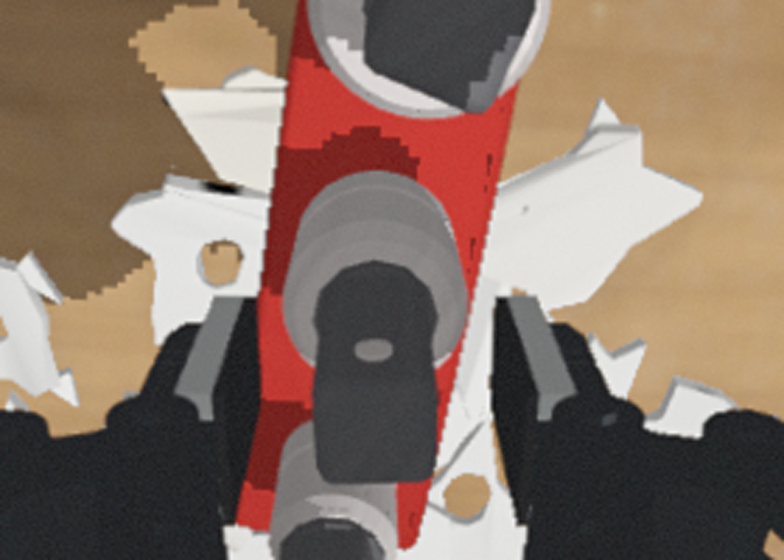

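>>> {"method": "servo_tool", "body": {"rows": [{"x": 0.15, "y": 0.05, "z": 0.4, "turn": 0, "fingers": 4}, {"x": 0, "y": 0, "z": 0, "turn": 0, "fingers": 1.5}, {"x": 0, "y": 0, "z": 0, "turn": 0, "fingers": 1.5}, {"x": 0, "y": 0, "z": 0, "turn": 0, "fingers": 1.5}, {"x": 0, "y": 0, "z": 0, "turn": 0, "fingers": 1.5}, {"x": 0, "y": 0, "z": 0, "turn": 0, "fingers": 1.5}, {"x": 0, "y": 0, "z": 0, "turn": 0, "fingers": 1.5}]}}

```text
clock: 8.15
position: [476.0, 146.7, 55.8]
ee_rot: [-0.025, 1.0, 0.0, 0.0]
contact_force: [-1.4, 0.0, 3.6]
gripper_width: 17.1
```

>>> {"method": "servo_tool", "body": {"rows": [{"x": 0, "y": 0, "z": -0.5, "turn": 0, "fingers": 1.5}, {"x": 0, "y": 0, "z": -1.5, "turn": 0, "fingers": 1.5}, {"x": 0, "y": 0, "z": -3, "turn": 0, "fingers": 1.5}, {"x": 0, "y": 0, "z": -3, "turn": 0, "fingers": 1.5}, {"x": 0, "y": 0, "z": -3, "turn": 0, "fingers": 1.5}, {"x": 0, "y": 0, "z": -3, "turn": 0, "fingers": 1.5}, {"x": 0, "y": 0, "z": -3, "turn": 0, "fingers": 1.5}, {"x": 0, "y": 0, "z": 0, "turn": 0, "fingers": 1.5}]}}

```text
clock: 8.82
position: [479.0, 148.0, 231.7]
ee_rot: [-0.026, 1.0, 0.003, 0.006]
contact_force: [0.5, -0.5, -1.5]
gripper_width: 17.5
```

Run:
```python
from meas import *
r=ell("pics/wrist1.npz",129,566,-125.6,30,0.1);cv2.imwrite("pics/r5.png",r[:,:,::-1])
hsv=cv2.cvtColor(r,cv2.COLOR_RGB2HSV)
m=((hsv[...,0]>15)&(hsv[...,0]<30)&(hsv[...,1]>100)&(hsv[...,2]>190)).astype('uint8')
nn,l,st,c=cv2.connectedComponentsWithStats(m);i=1+np.argmax(st[1:,4]);print(st[i],c[i])
cs,_=cv2.findContours((l==i).astype('uint8'),cv2.RETR_EXTERNAL,cv2.CHAIN_APPROX_NONE)
h=cv2.convexHull(max(cs,key=len));a=cv2.approxPolyDP(h,12,True)[:,0]
print(a)
for i in range(len(a)):
    e=a[(i+1)%len(a)]-a[i];print(e,np.hypot(*e)*.1,np.degrees(np.arctan2(-e[1],e[0]))%60)
from bench import arm
print(arm.read_state()['position'],arm.read_state()['gripper_width'])
snap('wrist','6')
```

```text
[  191   177   218   232 25647] [296.45334737 288.26993411]
[[271 177]
 [380 213]
 [394 233]
 [407 340]
 [325 408]
 [211 353]
 [191 250]]
[109  36] 11.479111463872107 41.72289039077988
[14 20] 2.4413111231467406 4.992020198558663
[ 13 107] 10.778682665335316 36.927218126009166
[-82  68] 10.65269918846862 39.66784111834045
[-114  -55] 12.657408897558774 34.24472923983291
[ -20 -103] 10.49237818609299 40.98865109649398
[ 80 -73] 10.830050784737807 42.38045120460532
[479.01822662 147.95514531 231.73555227] 17.45412742372838
```

View pics/r5.png

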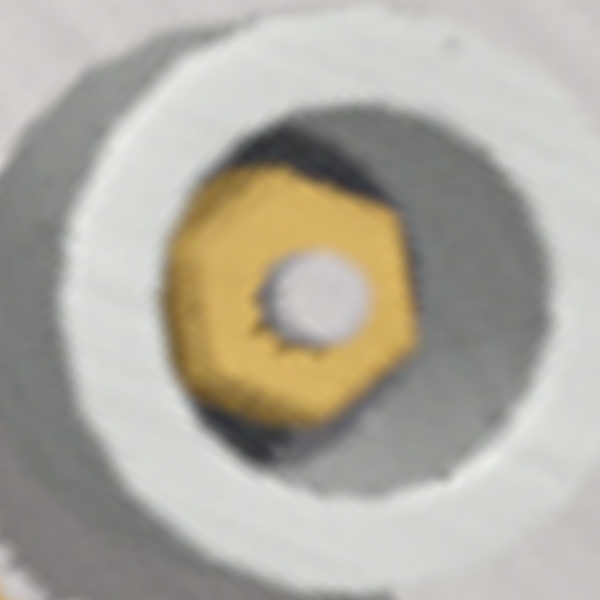

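View pics/wrist6.png

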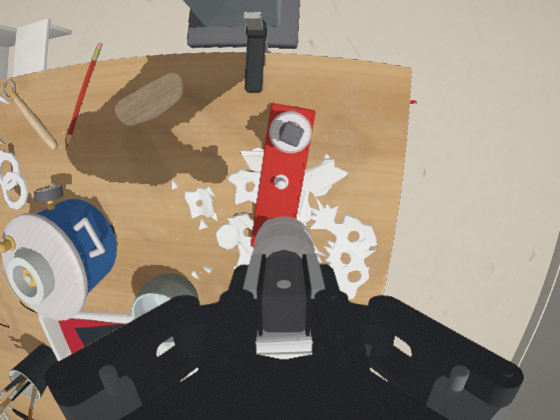

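>>> {"method": "servo_tool", "body": {"rows": [{"x": -1, "y": -2, "z": 0, "turn": 0, "fingers": 1.5}, {"x": -1.6, "y": -3.2, "z": 0, "turn": 0, "fingers": 1.5}, {"x": -1.6, "y": -3.2, "z": 0, "turn": 0, "fingers": 1.5}, {"x": -1.6, "y": -3.2, "z": 0, "turn": 0, "fingers": 1.5}, {"x": -1.6, "y": -3.2, "z": 0, "turn": 0, "fingers": 1.5}, {"x": -1.6, "y": -3.2, "z": 0, "turn": 0, "fingers": 1.5}, {"x": -1.6, "y": -3.2, "z": 0, "turn": 0, "fingers": 1.5}, {"x": -1.6, "y": -3.2, "z": 0, "turn": 0, "fingers": 1.5}, {"x": -1.6, "y": -3.2, "z": 0, "turn": 0, "fingers": 1.5}, {"x": 0, "y": 0, "z": 0, "turn": 0, "fingers": 1.5}]}}

```text
clock: 9.7
position: [628.9, -127.0, 221.8]
ee_rot: [-0.023, 1.0, -0.001, -0.002]
contact_force: [0.2, 1.0, -1.5]
gripper_width: 17.4
```

>>> {"method": "servo_tool", "body": {"rows": [{"x": 0, "y": 0, "z": 0, "turn": 0, "fingers": 1.5}, {"x": 0, "y": 0, "z": 0, "turn": 0, "fingers": 1.5}]}}

```text
clock: 9.87
position: [626.7, -122.0, 223.1]
ee_rot: [-0.025, 1.0, 0.0, -0.002]
contact_force: [-0.5, 0.7, -1.4]
gripper_width: 17.4
```

Run:
```python
from meas import *
from bench import arm
s=arm.read_state();print(s['position'],s['joint_vel'].round(3),s['contact_force'])
p,d,T,k=snap('wrist','7');X=wcloud(d,T,k);print(T[:3,3])
near=(np.hypot(X[...,0]-566,X[...,1]+126)<35)&(d>0)&(X[...,2]>135)&(X[...,2]<142)
q=X[near];print(q.min(0),q.max(0),(q.min(0)+q.max(0))/2)
r=ell("pics/wrist7.npz",129,566,-125.6,30,0.1);cv2.imwrite("pics/r7.png",r[:,:,::-1])
hsv=cv2.cvtColor(r,cv2.COLOR_RGB2HSV)
m=((hsv[...,0]>15)&(hsv[...,0]<30)&(hsv[...,1]>100)&(hsv[...,2]>150)).astype('uint8')
nn,l,st,c=cv2.connectedComponentsWithStats(m);i=1+np.argmax(st[1:,4]);print(st[i],c[i])
cs,_=cv2.findContours((l==i).astype('uint8'),cv2.RETR_EXTERNAL,cv2.CHAIN_APPROX_NONE)
h=cv2.convexHull(max(cs,key=len));a=cv2.approxPolyDP(h,12,True)[:,0]
print(a)
for i in range(len(a)):
    e=a[(i+1)%len(a)]-a[i];print(e,np.hypot(*e)*.1,np.degrees(np.arctan2(-e[1],e[0]))%60)
```

```text
[ 626.68739086 -122.02402718  223.14377776] [ 0.025 -0.024 -0.003  0.004  0.     0.003] [-0.46151061  0.67039289 -1.44562196]
[ 556.13528688 -125.18161342  365.90026565]
[ 537.87075359 -153.90765753  135.05798602] [594.92943259 -97.31371391 141.21289479] [ 566.40009309 -125.61068572  138.13544041]Traceback (most recent call last):
  File "<stdin>", line 10, in <module>
    return _wrapfunc(a, 'argmax', axis=axis, out=out, **kwds)
    return bound(*args, **kwds)
ValueError: attempt to get argmax of an empty sequence
```

View pics/r7.png

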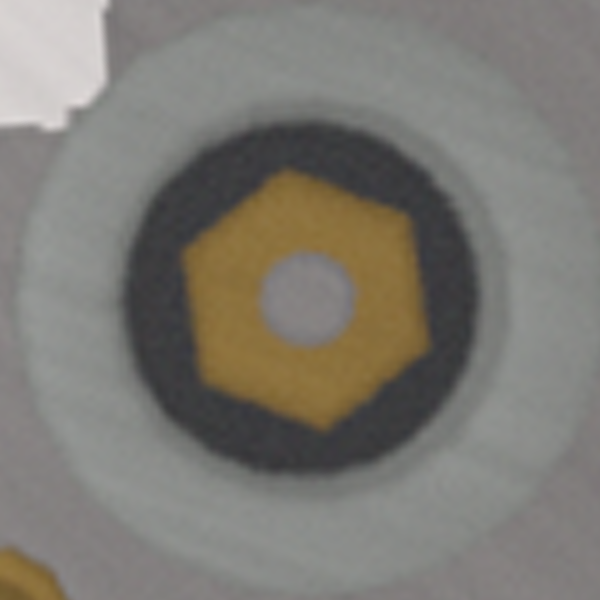

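View pics/wrist7.png

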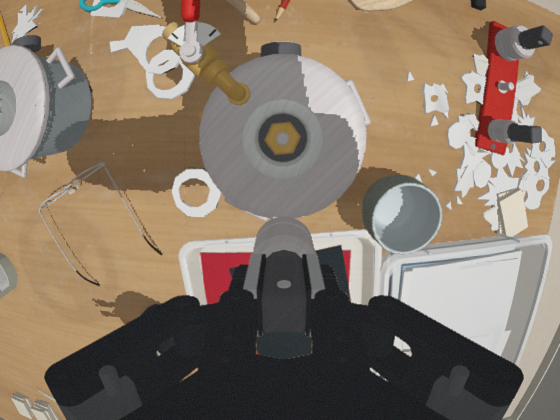

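```bash
cat > sock.py <<'E'
from meas import *
from scipy.optimize import least_squares
def sock(f,tcp,r=17.5,fish=True):
    p,d,T,k=load(f);X=(wcloud if fish else lambda d,T,k:cloud(p,d,T,k))(d,T,k)
    m=(d>0)&(np.hypot(X[...,0]-tcp[0],X[...,1]-tcp[1])<28)&(X[...,2]>tcp[2]-42)&(X[...,2]<tcp[2]-9)
    q=X[m]
    s=least_squares(lambda c:np.hypot(q[:,0]-c[0],q[:,1]-c[1])-r,tcp[:2],loss='soft_l1',f_scale=0.5)
    res=np.hypot(q[:,0]-s.x[0],q[:,1]-s.x[1])-r
    return len(q),s.x,np.median(abs(res)),q.min(0),q.max(0)
E
python3 - <<'E'
from sock import *
n,c,e,a,b=sock("pics/wrist7.npz",np.array([626.7,-122,223.1]));print(n,c,e,a,b)
from bench import arm
s=arm.read_state()['position'];print(s)
for nm in("scene","side"):
    p,d,T,k=snap(nm,'7');print(nm,sock(f"pics/{nm}7.npz",s,fish=False))
E
```

```text
1115 [ 627.76617071 -121.56288487] 0.1309924822966373 [ 609.72490428 -138.7008437   181.19053299] [ 623.99479709 -104.9370768   214.08958656]
[ 626.7894272  -121.46098346  223.91141566]
scene (183, array([ 628.09397976, -121.56189998]), np.float64(1.0911271289904434), array([ 607.00723632, -133.78706533,  181.95115502]), array([ 637.19410511, -101.77949152,  214.56075123]))
side (171, array([ 627.4544416 , -122.14281981]), np.float64(0.8498840837736594), array([ 609.64336192, -125.07745193,  182.7206688 ]), array([ 643.49701233, -102.11037989,  214.67911717]))
```

>>> {"method": "servo_tool", "body": {"rows": [{"x": 1.5, "y": -0.03, "z": 0, "turn": 0, "fingers": 1.5}, {"x": 1.5, "y": -0.03, "z": 0, "turn": 0, "fingers": 1.5}, {"x": 1.5, "y": -0.03, "z": 0, "turn": 0, "fingers": 1.5}, {"x": 1.0, "y": -0.03, "z": 0.5, "turn": 0, "fingers": 1.5}, {"x": 0.64, "y": 0, "z": 0.9, "turn": -5.3, "fingers": 1.5}, {"x": 0, "y": 0, "z": 0.9, "turn": 0, "fingers": 1.5}, {"x": 0, "y": 0, "z": 0.9, "turn": 0, "fingers": 1.5}, {"x": 0, "y": 0, "z": 0, "turn": 0, "fingers": 1.5}, {"x": 0, "y": 0, "z": 0, "turn": 0, "fingers": 1.5}, {"x": 0, "y": 0, "z": 0, "turn": 0, "fingers": 1.5}]}}

```text
clock: 10.85
position: [567.1, -126.3, 193.4]
ee_rot: [-0.071, 0.997, -0.0, 0.0]
contact_force: [-0.2, -0.3, -1.3]
gripper_width: 17.2
```

Run:
```python
from sock import *
from bench import arm
st=arm.read_state();s=st['position'];print(s,st['ee_rot'],st['contact_force'])
snap("wrist",'8')
n,c,e,a,b=sock("pics/wrist8.npz",s);print(n,c,e,a,b)
for nm in("scene","side"):
    p,d,T,k=snap(nm,'8');print(nm,sock(f"pics/{nm}8.npz",s,fish=False))
    q=cloud(p,d,T,k);m=(np.hypot(q[...,0]-566,q[...,1]+126)<35)&(q[...,2]>135)&(q[...,2]<142);q=q[m];print(q.min(0),q.max(0))
crop("pics/scene8.npz",200,120,130,110,3,"pics/s8.png");crop("pics/side8.npz",190,130,130,110,3,"pics/d8.png")
a=cv2.imread("pics/s8.png");b=cv2.imread("pics/d8.png");cv2.imwrite("pics/sd8.png",np.hstack([a,b]))
```

```text
[ 567.12904732 -126.27364228  193.40172738] [-7.14329063e-02  9.97445375e-01 -1.75772800e-04  1.80590781e-04] [-0.20247101 -0.27410054 -1.27602209]
1139 [ 568.30579035 -125.61544194] 0.13476375073136282 [ 550.27429229 -143.06306304  151.40537518] [ 566.37560246 -109.43815542  184.39604357]
scene (197, array([ 568.15838654, -126.50111545]), np.float64(0.7843261389699627), array([ 547.70059132, -139.52452797,  151.52158314]), array([ 577.55640635, -105.87015408,  184.31919413]))
[ 536.30878773 -153.84428373  135.08732089] [593.56371869 -96.35140648 140.92597345]
side (157, array([ 567.3080658 , -127.39270624]), np.float64(0.9116932254268804), array([ 550.03860247, -124.0706679 ,  151.63680894]), array([ 584.15263837, -106.68548409,  184.20489844]))
[ 536.76880695 -148.60447254  135.08905804] [593.94578506 -95.57100241 141.94731106]
```

View pics/sd8.png

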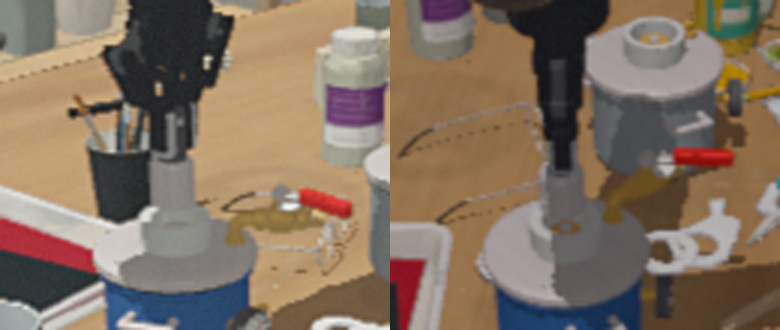

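View pics/wrist8.png

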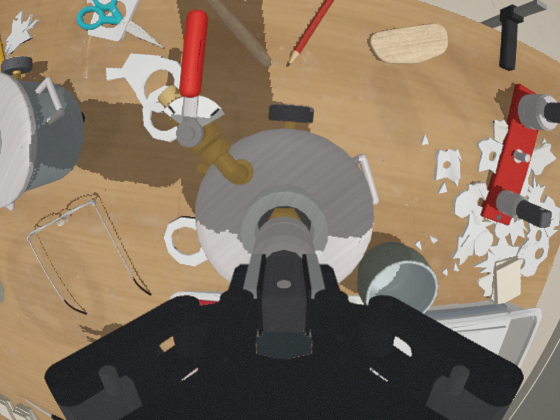

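>>> {"method": "servo_tool", "body": {"rows": [{"x": 0.19, "y": 0.03, "z": 0, "turn": 0, "fingers": 1.5}, {"x": 0, "y": 0, "z": 0, "turn": 0, "fingers": 1.5}, {"x": 0, "y": 0, "z": 0.3, "turn": 0, "fingers": 1.5}, {"x": 0, "y": 0, "z": 0.3, "turn": 0, "fingers": 1.5}, {"x": 0, "y": 0, "z": 0.3, "turn": 0, "fingers": 1.5}, {"x": 0, "y": 0, "z": 0.3, "turn": 0, "fingers": 1.5}, {"x": 0, "y": 0, "z": 0, "turn": 0, "fingers": 1.5}]}}

```text
clock: 11.58
position: [564.0, -126.3, 180.3]
ee_rot: [-0.071, 0.997, 0.0, -0.001]
contact_force: [-0.2, 0.2, -2.4]
gripper_width: 17.3
```

>>> {"method": "servo_tool", "body": {"rows": [{"x": 0, "y": 0, "z": 0, "turn": 0, "fingers": 1.5}, {"x": 0, "y": 0, "z": 0, "turn": 0, "fingers": 1.5}]}}

```text
clock: 11.75
position: [564.6, -126.4, 181.3]
ee_rot: [-0.072, 0.997, -0.0, 0.0]
contact_force: [-0.4, -0.3, -2.1]
gripper_width: 17.2
```

Run:
```python
from sock import *
from bench import arm
st=arm.read_state();s=st['position'];print(s,st['contact_force'],st['wrist_torque'])
p,d,T,k=snap("wrist",'9');X=wcloud(d,T,k)
n,c,e,a,b=sock("pics/wrist9.npz",s);print(n,c,e,a,b)
m=(np.hypot(X[...,0]-566,X[...,1]+126)<35)&(X[...,2]>136)&(X[...,2]<141)&(d>0);q=X[m];print(q.min(0),q.max(0))
crop("pics/wrist9.npz",180,150,200,150,3.9,"pics/w9.png")
```

```text
[ 564.61509676 -126.418264    181.33075543] [-0.35560895 -0.30340383 -2.05981914] [ 0.0066356  -0.01199589  0.0002555 ]
1533 [ 565.62177555 -125.79511372] 0.22305685625151384 [ 538.64036639 -153.29960463  139.33090352] [580.84258038 -98.62621118 172.32770193]
[ 537.72987762 -154.32033088  136.02447702] [582.56537526 -96.80357396 140.99245508]
```

View pics/w9.png

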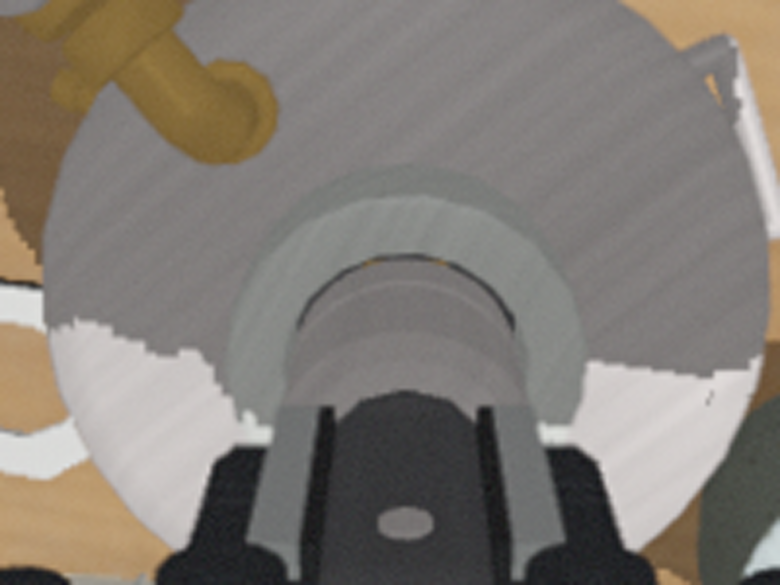

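>>> {"method": "servo_tool", "body": {"rows": [{"x": -0.06, "y": 0, "z": 0.2, "turn": 0, "fingers": 1.5}, {"x": 0, "y": 0, "z": 0.2, "turn": 0, "fingers": 1.5}, {"x": 0, "y": 0, "z": 0.2, "turn": 0, "fingers": 1.5}, {"x": 0, "y": 0, "z": 0.2, "turn": 0, "fingers": 1.5}, {"x": 0, "y": 0, "z": 0, "turn": 0, "fingers": 1.5}]}}

```text
clock: 12.22
position: [564.7, -126.3, 172.7]
ee_rot: [-0.071, 0.997, 0.0, -0.001]
contact_force: [-0.3, -0.6, -2.4]
gripper_width: 17.3
```

Mouth about at the nut top; now step on with force watching.

>>> {"method": "servo_tool", "body": {"rows": [{"x": -0.05, "y": 0, "z": 0.15, "turn": 0, "fingers": 1.5}, {"x": 0, "y": 0, "z": 0.15, "turn": 0, "fingers": 1.5}, {"x": 0, "y": 0, "z": 0, "turn": 0, "fingers": 1.5}]}}

```text
clock: 12.47
position: [565.4, -126.2, 169.9]
ee_rot: [-0.071, 0.997, 0.0, -0.0]
contact_force: [0.7, 0.6, -1.4]
gripper_width: 17.6
```

>>> {"method": "servo_tool", "body": {"rows": [{"x": 0, "y": 0, "z": 0.2, "turn": 0, "fingers": 1.5}, {"x": 0, "y": 0, "z": 0.2, "turn": 0, "fingers": 1.5}, {"x": 0, "y": 0, "z": 0, "turn": 0, "fingers": 1.5}]}}

```text
clock: 12.72
position: [565.3, -126.2, 165.8]
ee_rot: [-0.071, 0.997, 0.0, -0.0]
contact_force: [-0.1, -0.7, -1.4]
gripper_width: 17.4
```

>>> {"method": "servo_tool", "body": {"rows": [{"x": 0, "y": 0, "z": 0.2, "turn": 0, "fingers": 1.5}, {"x": 0, "y": 0, "z": 0.2, "turn": 0, "fingers": 1.5}, {"x": 0, "y": 0, "z": 0.1, "turn": 0, "fingers": 1.5}, {"x": 0, "y": 0, "z": 0, "turn": 0, "fingers": 1.5}]}}

```text
clock: 13.05
position: [565.4, -126.2, 160.9]
ee_rot: [-0.072, 0.997, 0.0, -0.0]
contact_force: [-0.2, 0.1, -2.0]
gripper_width: 17.4
```

Expected seating at TCP z ≈ 158.8; go in 1 mm steps.

>>> {"method": "servo_tool", "body": {"rows": [{"x": 0, "y": 0, "z": 0.1, "turn": 0, "fingers": 1.5}, {"x": 0, "y": 0, "z": 0.1, "turn": 0, "fingers": 1.5}, {"x": 0, "y": 0, "z": 0, "turn": 0, "fingers": 1.5}]}}

```text
clock: 13.3
position: [565.5, -126.2, 159.1]
ee_rot: [-0.072, 0.997, 0.0, -0.0]
contact_force: [-0.0, -1.1, -0.9]
gripper_width: 17.3
```

>>> {"method": "servo_tool", "body": {"rows": [{"x": 0, "y": 0, "z": 0.05, "turn": 0, "fingers": 1.5}, {"x": 0, "y": 0, "z": 0.05, "turn": 0, "fingers": 1.5}, {"x": 0, "y": 0, "z": 0, "turn": 0, "fingers": 1.5}]}}

```text
clock: 13.55
position: [565.7, -126.2, 158.8]
ee_rot: [-0.072, 0.997, -0.0, 0.0]
contact_force: [-1.5, 1.2, 1.4]
gripper_width: 17.5
```

>>> {"method": "servo_tool", "body": {"rows": [{"x": 0, "y": 0, "z": 0.08, "turn": 0, "fingers": 1.5}, {"x": 0, "y": 0, "z": 0, "turn": 0, "fingers": 1.5}, {"x": 0, "y": 0, "z": 0, "turn": 0, "fingers": 1.5}]}}

```text
clock: 13.8
position: [565.8, -126.3, 158.8]
ee_rot: [-0.072, 0.997, -0.0, 0.0]
contact_force: [-2.4, 1.2, 4.8]
gripper_width: 17.3
```

Run:
```python
from sock import *
from bench import arm
st=arm.read_state();s=st['position'];print(s,st['contact_force'],st['wrist_torque'])
for nm in("wrist","scene","side"): snap(nm,'10')
p,d,T,k=load("pics/wrist10.npz");X=wcloud(d,T,k)
hsv=cv2.cvtColor(p,cv2.COLOR_RGB2HSV)
red=((hsv[...,0]<8)|(hsv[...,0]>172))&(hsv[...,1]>150)&(d>0)&(X[...,2]>162)&(X[...,2]<185)&(X[...,1]<-150)
t=X[red][:,:2];w,V=np.linalg.eigh(np.cov(t.T));print(t.mean(0),np.degrees(np.arctan2(V[1,1],V[0,1]))%180)
# barrel shoulder height
m=(d>0)&(np.hypot(X[...,0]-566.5,X[...,1]+125.6)<17)&(np.hypot(X[...,0]-566.5,X[...,1]+125.6)>13)&(X[...,2]<160)&(X[...,2]>145)
print(m.sum(),np.percentile(X[m][:,2],[10,50,90]))
a=[]
for nm,x,y in(("wrist",180,120),("scene",200,120),("side",190,130)):
    pp=load(f"pics/{nm}10.npz")[0][y:y+130,x:x+130,::-1];a.append(cv2.resize(pp,None,fx=2,fy=2,interpolation=cv2.INTER_CUBIC))
cv2.imwrite("pics/f10.png",np.hstack(a))
```

```text
[ 565.76973    -126.2923742   158.80777034] [-2.43685094  1.16324408  4.76033189] [ 0.36146425  0.77618601 -0.00949772]
[ 467.25062591 -188.33244795] 2.7645441075876818
589 [149.46056818 151.68611669 153.10614524]
```

View pics/f10.png

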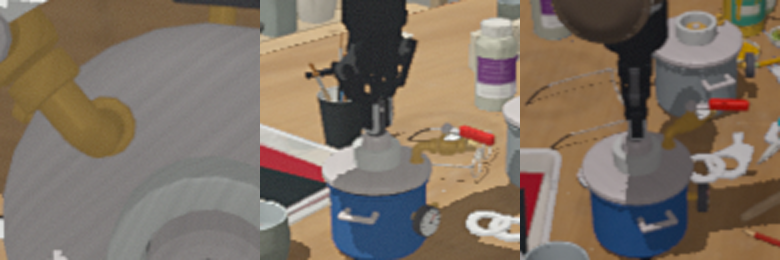

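View pics/wrist10.png

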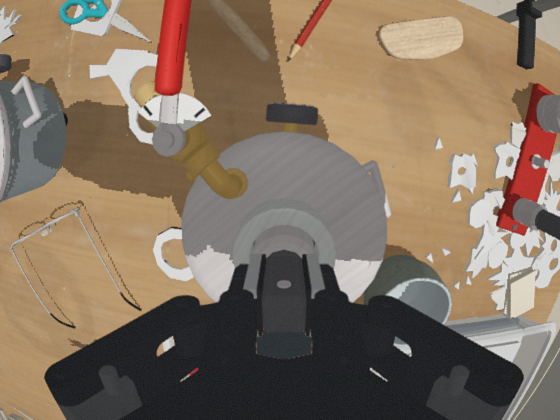

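```bash
python3 -c "
from bench import arm
print(arm.job_done())
s=arm.read_state();print(s['clock'],s['position'],s['contact_force'],s['gripper_width'])"
```

```text
the job is handed in; nothing more can be done
None
the job is handed in; nothing more can be done
```

The job is handed in. The vent is half open, and the middle socket (socket_2) is upright and fully down on the blue pot's nut, still gripped by its adapter. It was handed in at about 14 s of the 58 s allowed.

- **Vent:** I turned the lever by its grip from closed to about 45°. A later picture put it at about 183° in world angle, midway between the closed and open marks to within about half a degree. It never went past that towards full open, and no socket came to the nut before then.
- **Which socket:** The recess measured about 38 mm across, which is the middle socket's 35 mm barrel plus its clearance. That was the only socket I moved, so none had to go back to the rail.
- **Seating:** The socket went down past the height of the nut's top with no resistance. Contact force first rose at TCP height 158.8 mm, exactly the height predicted for full seating. The barrel's shoulder reads about 152 mm (median) and 153 mm at most, against 153 mm expected.
- **Final state:** The last reading before hand-in showed a light downward push of about 5–7 N, and the last pictures showed nothing else disturbed. I could not take another reading after handing in.
- **Disagreements:** The three cameras differed by 1–2 mm on where the boss and socket centres were. I went by the wrist camera, and the easy fit agreed with it.

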